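# Take out a meter's transport lock and load its battery stick

## Task

Turn the red-headed transport lock in line with the opening of the meter's battery bay, withdraw it up through that opening and put it in the white tray. Then take the green battery stick from the charging cradle, push its plain steel end against the copper spring contact in the bay and tip its red end down behind the fixed contact, so that the stick lies flat and fully home in the bay. Leave the white spent stick and the glassware and bottles where they are.

Things in the scene. Friction and masses are not known exactly. Their poses are not given: they have to be found in the camera images.
- meter: Grey meter fixed to the bench, cover off its battery bay, yaw within 0.3 rad. Origin mid-bay on the bench, z up, y along the bay towards its spring end. Bay part: 120 mm (x) by 210 mm (y), top 25 mm above the bench. White console with display from x = 62 to 150 mm, 40 mm high.
- bay (a point): Where the centre of a fully seated stick lies: mid-bay, 24 mm above the bench, axes as the meter's. The bay floor is 16 mm below this point. At the +y end a copper spring plate, 30 mm wide, faces the bay at y = +54 mm when free; its top is 12 mm above this point.
- guard (a point): Centre of the opening in the aluminium guard plate over the bay, at the plate's top, 25 mm above the bench; axes as the meter's. The plate is 5 mm thick. The opening is 36 mm wide (x) and 136 mm long (y; from 64 mm on the -y side of mid-bay to 72 mm on the +y side). Below the plate the cavity is 96 mm wide (x) and 12 mm high above the bay floor.
- fixed_contact (a point): Upper edge of the fixed contact at the bay's -y end: its upright face stands at y = -60 mm from mid-bay, 10 mm high above the bay floor (this point, 18 mm above the bench). From there a brass lead-in slopes up and away at 60 degrees to y = -64 mm at the guard's top level.
- spring (a joint): Copper spring contact plate at the bay's +y end: 0 when free, grows in metres as it is pressed towards +y, stop at 0.014. About 350 N/m with 1.8 N preload. A seated stick holds it at about 0.006. A tilted stick's end face touches the plate near the plate's top edge. Plate and bay are slippery (friction about 0.25).
- key_grip (a point): Middle of the red head of the transport lock, a flat upside-down T, 80 mm high, 0.1 kg: head 40 mm wide (x), 10 mm thick (y), 46 mm high (z); this point is 57 mm above its underside. It stands upright on the bay floor mid-bay at the start, its foot crosswise under the guard. z towards the head; half a turn about z makes no difference.
- key_foot (a point): Centre of the lock's steel foot, 80 mm long (x), 12 mm wide, 8 mm high, 4 mm above its underside; axes as key_grip. Stem above it 26 mm wide, 10 mm thick; head, stem and foot lie in one plane. The foot passes the opening only when within about 0.28 rad of the bay's y direction.
- tray: White plastic tray, fixed, open on top, 170 mm (x) by 180 mm (y) outside, 28 mm high, walls and floor 5 mm. Origin at the centre of its underside, z up. It stands to the left or to the right of the meter.
- cradle: Blue charging cradle, fixed, 150 mm (x) by 120 mm (y), base 12 mm high, origin at the centre of its underside, on the other side of the meter from the tray. It carries two sticks along its y, 41 mm either side of its centre, each on two rails 8 mm wide (inner edges 20 mm apart, tops 22 mm above the bench); the green one may be in either place.
- cell_center (a point): Centre of the green battery stick to be loaded: cylinder 32 mm in diameter, 120 mm long, about 0.22 kg, lying on the cradle with its axis 34.5 mm above the bench. y runs along the stick from its red end (-y) to its plain steel end (+y); it may have rolled to any angle about y. At the start its y direction is within about 0.7 rad of the bay's y.
- cell_red (a point): Centre of the end face of the green stick at the red end; goes to the fixed contact.
- cell_plain (a point): Centre of the end face of the green stick at the plain steel end; goes to the spring.
- spent_center (a point): Centre of the spent stick, white with a black end, same size, lying beside the green one on the cradle; leave it there.
- reagent1: Brown reagent bottle, 54 mm in diameter, 95 mm high, on the far left of the meter; origin at its underside.
- reagent2: A second brown reagent bottle, the same, on the far right.
- beaker: Glass beaker, 70 mm in diameter, 85 mm high; origin at its underside.
- petri: Clear flat round dish, 90 mm in diameter, 14 mm high, between the robot and the meter; origin at its underside.
Not all that is in view belongs to the job. There is more than one size of the part that bears key_grip; the job needs the largest.

How it is judged (in metres and radians):
On the way, in this order (a step that is already met when the one before it is completed fails the run):
1. the lock is turned in line with the opening (within 0.4 rad) while its foot is still under the guard (angle between the x axis of key_grip and the y axis of bay, either way round below 0.4 rad and z of key_foot in the frame of bay below -0.003 m), for 0.02 s.
2. the lock is in the white tray (x of key_foot in the frame of tray between -0.075 and 0.075 m and y of key_foot in the frame of tray between -0.08 and 0.08 m and x of key_grip in the frame of tray between -0.08 and 0.08 m and y of key_grip in the frame of tray between -0.085 and 0.085 m and z of key_foot in the frame of tray between 0 and 0.055 m and z of key_grip in the frame of tray between 0 and 0.066 m), for 0.2 s.
3. the stick's plain end is down in the bay, pressing the spring, while its red end is still up (value of joint spring above 0.0015 m and z of cell_plain in the frame of bay below 0.01 m and z of cell_red in the frame of bay above 0.006 m and x of cell_plain in the frame of bay between -0.008 and 0.008 m and y of cell_plain in the frame of bay between 0.04 and 0.08 m), for 0.02 s.
At the end, for the whole second after the job is handed in: The green stick lies level in the bay with its red end at the fixed contact: its centre within 4 mm of the seat across and along the bay and both its ends no more than 3 mm high; the spring is held pressed by more than 3 mm; and the lock rests inside the white tray, standing or lying (all of step 2 and x of cell_center in the frame of bay between -0.004 and 0.004 m and y of cell_center in the frame of bay between -0.004 and 0.004 m and z of cell_red in the frame of bay between -0.004 and 0.003 m and z of cell_plain in the frame of bay between -0.004 and 0.003 m and y of cell_red in the frame of bay below -0.05 m and value of joint spring above 0.003 m); the robot touches nothing.
It fails at once if the spent stick is moved more than 25 mm (distance of spent_center from where it was at the start of the episode above 0.025 m).
It fails at once if a bottle, the beaker or the dish is moved more than 30 mm (distance of any of reagent1, reagent2, beaker, petri from where it was at the start of the episode above 0.03 m).
It fails at once if a bottle or the beaker is knocked over (angle between any of reagent1, reagent2, beaker's own z axis and vertical above 0.6 rad).
It also fails if it takes over 61 s, if anything falls off the work surface, if the arm or the gripper's body presses on something with over 40 N, if the wrist force passes 120 N, or if a joint passes its speed limit or range.

## Robot

A 6-joint arm with a two-finger parallel gripper is mounted at the origin on the work surface. World frame = base frame: x ahead of the robot, y to its left, z up, the work surface at z = 0. Lengths are in mm, angles in rad, forces in N, time in s.
With the tool pointing down it reaches from about 350 to 725 mm from the base axis. Payload 6 kg.
Tool frame: the origin (TCP) lies midway between the tips of the shut fingers; the grasp point (between the pads) lies 19 mm behind it; z points along the fingers, y is the line along which they close (so a half turn about z gives the same grasp; the last joint's range is limited). The gripper opens to 85 mm and grips with 20 to 120 N. Pads are 22 mm wide; open, the fingers measure 114 mm over their backs; the gripper's body (76 mm by 85 mm) begins 54 mm behind the grasp point. The pads swing forward as they close: fully open they stand 13 mm farther back than shut.
Start: joints at [1.481, 0.04, 0.085, 0, -1.615, -0.334], TCP at [246.708, 546.908, 231.261] pointing down, gripper open.
Joint ranges: [-2.56, 2.56], [-1.29, 2.01], [-1.08, 1.49], [-3.29, 1.98], [-2.81, -0.18], [-2.99, 2.99]. Speed limits (rad/s): [2.57, 2.57, 3.01, 3.14, 3.14, 3.14].

## Interface

Orientations are given as a unit quaternion [w, x, y, z].
In Python, from rig import manip, read_camera, ticket gives the robot as it stands.
- The arm moves only by the shell command python3 -m inch 'ROWS' [FORCE]. ROWS is text: rows parted by semicolons, each of 5 numbers parted by spaces: the shift along the world's x, y, z in m, then the turn about the world's z in degrees, then the finger opening in m, from 0 to 0.0854. In form: x y z yaw hand; .... A call has 1 to 20 rows; each row shifts and turns the commanded pose from where the row before left it; what a row does not reach is not made up. A row lasts 1/12 s, in which the tool goes at most 41.7 mm and 7.16 degrees, less where a joint would pass 70% of its speed; a pose out of reach is approached as far as the arm can. A call with a gripper value outside its range is refused whole. The fingers move at their own pace and stop on an object; FORCE is the grip in N (left out, the last holds). Time passes only in rows, so rows that do not move let the fingers close. It gives the time, the measured TCP pose, the force, the opening and the grip force at its end, in the units of the state.
- manip.read_state(): the state, without advancing time (a new reading comes with each control period).
- read_camera(name): name is "side" or "top"; returns a dict with "frame" (420x560x3 uint8, red, green, blue), "fx", "fy", "cx", "cy" (pixels), "k1" (the pictures are not rectified: a ray, as slopes to the right and down, at radius r is drawn at 1 + k1 r^2 times it, then the intrinsics apply), "T" (4x4, takes a point from camera to world coordinates). Camera axes: x right, y down, z forward; pixel columns grow to the right and rows downward; lengths in mm; the calibration is good to about 2 mm. A picture is of the moment at which its call begins. There is no depth.
- ticket.sign_off(): hands the job in; it is judged then, once.
The state is a dict: "time": time; "joint_positions": joint angles; "joint_vel": joint speeds; "joint_torque": joint torques, N m; "tool_pos": TCP position; "eef_rot": TCP orientation; "force": force on the tool from outside, world axes, zero at the start; "moment": the same for the moment, N m; "gripper_width": opening from 0.0 (shut) to 1.0 (fully open); "gripper_force": force on a finger pad.
Only numpy, scipy, OpenCV 4.12 (cv2) and the standard library are available. Lean on these libraries where they do the work, as an engineer would, in place of code of your own. Each camera call takes 0.05 s, during which the arm holds its last target. There are 200 camera calls.

## Working session

There is one attempt and no reset: what is moved stays moved. The work goes in short steps, Python scripts to look and compute and a shell command to move; the robot and the scene stay as the last step left them, time stands still between calls to the robot, and variables do not carry over. Pictures are saved under pics/ and viewed, at most 10 in all, crops included, and the job is handed in when it is done.

```bash
ls; mkdir -p pics; cat > h.py <<'E'
import numpy as np, cv2
from rig import manip, read_camera, ticket
def snap(n,f):
    c=read_camera(n); cv2.imwrite('pics/'+f,cv2.cvtColor(c['frame'],cv2.COLOR_RGB2BGR))
    d={k:v for k,v in c.items() if k!='frame'}; np.save('cal_'+n+'.npy',d,allow_pickle=True); return c
def cal(n): return np.load('cal_'+n+'.npy',allow_pickle=True).item()
def K(c): return np.array([[c['fx'],0,c['cx']],[0,c['fy'],c['cy']],[0,0,1.]])
D=lambda c: np.array([c['k1'],0,0,0.])
def p2w(n,uv,z):
    c=cal(n);T=np.array(c['T']);r=cv2.undistortPoints(np.array(uv,float).reshape(-1,1,2),K(c),D(c)).reshape(-1,2)
    d=np.c_[r,np.ones(len(r))]@T[:3,:3].T; o=T[:3,3]
    return o+d*((np.broadcast_to(z,len(r))-o[2])/d[:,2])[:,None]
def w2p(n,P):
    c=cal(n);Ti=np.linalg.inv(np.array(c['T']))
    return cv2.projectPoints(np.array(P,float).reshape(-1,1,3),cv2.Rodrigues(Ti[:3,:3])[0],Ti[:3,3],K(c),D(c))[0].reshape(-1,2)
E
python3 - <<'E'
from h import *
np.set_printoptions(precision=3,suppress=True)
for n in('top','side'):
    c=snap(n,n+'0.png'); print(n,c['fx'],c['k1'],np.array(c['T']))
print(manip.read_state())
E
```

```text
pics
top 463.71978036571056 -0.06545437537344893 [[  -0.002   -0.995    0.099  407.987]
 [  -1.       0.004    0.015    6.931]
 [  -0.015   -0.099   -0.995 1107.937]
 [   0.       0.       0.       1.   ]]
side 503.74001809464426 -0.15752755865280688 [[  -0.986   -0.101    0.132  334.922]
 [  -0.165    0.545   -0.822 1056.406]
 [   0.011   -0.832   -0.554  753.14 ]
 [   0.       0.       0.       1.   ]]
{'time': 0.1, 'joint_positions': array([ 1.481,  0.041,  0.084, -0.   , -1.616, -0.334]), 'joint_vel': array([ 0.001, -0.001,  0.004,  0.003, -0.001,  0.001]), 'joint_torque': array([ -0.005, -36.935,  34.828,   6.952,  -0.005,  -0.   ]), 'tool_pos': array([246.565, 546.667, 230.355]), 'eef_rot': array([ 0.001,  0.978, -0.21 , -0.   ]), 'force': array([-0.443,  0.822, -0.35 ]), 'moment': array([-0.045,  0.031, -0.02 ]), 'gripper_force': 0.0, 'gripper_width': 1.000814981380109}
```

View pics/top0.png

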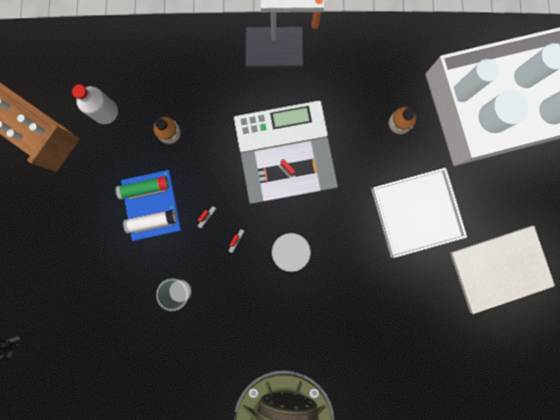

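View pics/side0.png

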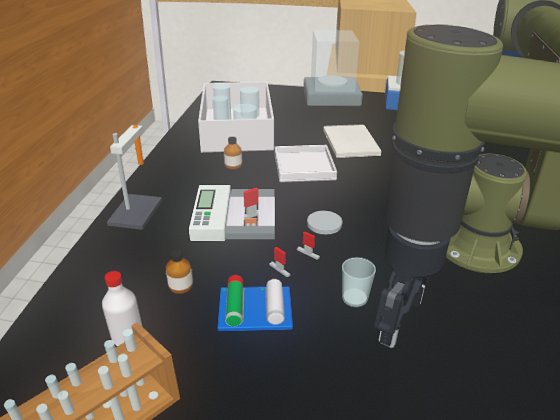

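The top view shows the meter (287,165) with the lock standing in it. There are two smaller red-headed look-alikes at (205,216) and (236,240). The green stick is at (143,188), the spent one at (150,222), the tray at (420,213) and the petri at (291,252). The largest lock stands in the bay at (288,167), so that is the one to take. I'll confirm it in an enlarged crop.

```bash
python3 - <<'E'
import cv2,numpy as np
a=cv2.imread('pics/top0.png');s=cv2.imread('pics/side0.png')
A=cv2.resize(a[95:210,225:345],None,fx=5,fy=5,interpolation=cv2.INTER_CUBIC)[:575,:600]
cv2.imwrite('pics/c1.png',A)
B=cv2.resize(a[160:250,105:255],None,fx=5,fy=5,interpolation=cv2.INTER_CUBIC)
cv2.imwrite('pics/c2.png',B)
C=cv2.resize(s[175:335,185:335],None,fx=3.7,fy=3.7,interpolation=cv2.INTER_CUBIC)
cv2.imwrite('pics/c3.png',C)
E
```

```text
(no output)
```

View pics/c1.png

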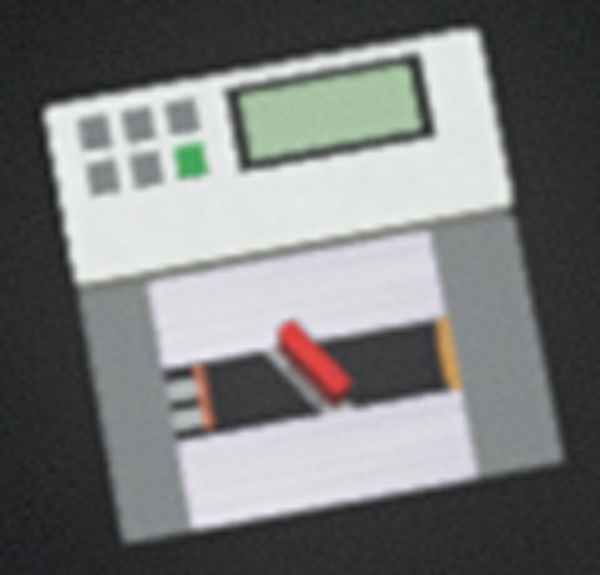

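View pics/c2.png

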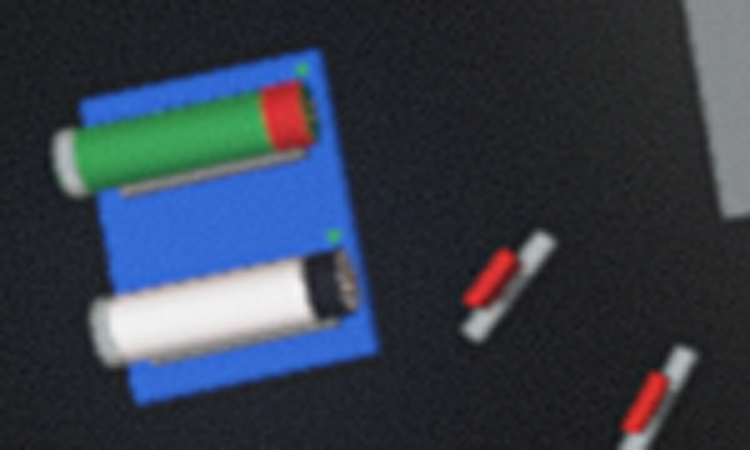

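The lock in the bay, with its head top at crop (314,361), is the largest and is the one meant. The copper spring is at the left (205,397) and the brass contact at the right (450,355). The green stick has its plain end to the left and its red end to the right. Next I'll fit the poses.

```bash
cat > fit.py <<'E'
from h import *
from scipy.optimize import least_squares
np.set_printoptions(precision=2,suppress=True)
def tr(p,L):
    x,y,a=p;L=np.array(L,float);c,s=np.cos(a),np.sin(a)
    return np.c_[x+c*L[:,0]-s*L[:,1],y+s*L[:,0]+c*L[:,1],L[:,2]]
def fit(L,uv,p0):
    r=least_squares(lambda p:(w2p('top',tr(p,L))-uv).ravel(),p0,x_scale=[10,10,.1],loss='soft_l1')
    return r.x,r.fun.reshape(-1,2)
C=lambda o,q:(np.array(q,float)+.5)/5-.5+o
E
python3 - <<'E'
from fit import *
o=(225,95)
L=[(-60,105,25),(-60,-105,25),(150,105,40),(150,-105,40),(18,72,25),(-18,72,25),(18,-64,25),(-18,-64,25)]
uv=C(o,[(123,543),(563,460),(45,105),(480,28),(163,365),(177,437),(438,318),(460,390)])
m,r=fit(L,uv,[600,0,.17]);print('meter',m,'\n',r)
for z in (88,): 
  P=p2w('top',C(o,[(292,320),(278,340),(352,382),(333,402)]),z);print(P,P.mean(0))
  d=(P[2]+P[3]-P[0]-P[1])[:2];print('key x yaw deg',np.degrees(np.arctan2(d[1],d[0]))%180)
print('bay y deg',90+np.degrees(m[2]))
o=(105,160)
c,r=fit([(75,60,12),(75,-60,12),(-75,-60,12),(-75,60,12)],C(o,[(80,100),(320,48),(378,352),(135,403)]),[550,300,.17]);print('cradle',c,r)
print(tr(c,[(41,0,34.5),(-41,0,34.5)]))
# stick: upper silhouette corners + boundary
P=p2w('top',C(o,[(72,162),(306,115)]),34.5);print('green ends approx',P)
P=p2w('top',C(o,[(58,128),(270,87)]),34.5);print(P)
P=p2w('top',C(o,[(82,196),(275,150)]),34.5);print(P)
t,r=fit([(85,90,28),(85,-90,28),(-85,-90,28),(-85,90,28)],np.array([(373,187),(447,170),(466,237),(392,256)]),[500,-300,.2]);print('tray',t,r)
np.save('m.npy',m)
E
```

```text
meter [585.85 -14.15   0.18] 
 [[-0.11 -0.36]
 [-0.21  0.31]
 [-0.19 -0.27]
 [ 0.04 -0.53]
 [-0.07  0.45]
 [-0.21  0.89]
 [ 1.46 -0.37]
 [-0.08  0.02]]
[[601.34  -0.9   88.  ]
 [592.32   5.38  88.  ]
 [573.24 -27.45  88.  ]
 [564.28 -18.95  88.  ]] [582.8  -10.48  88.  ]
key x yaw deg 42.17974841210389
bay y deg 100.10934391567459
cradle [506.3  316.9    0.21] [[-0.14 -0.13]
 [ 0.13 -0.19]
 [ 0.19  0.05]
 [-0.19  0.27]]
[[546.42 325.35  34.5 ]
 [466.18 308.45  34.5 ]]
green ends approx [[534.23 385.75  34.5 ]
 [555.97 274.44  34.5 ]]
[[550.45 393.03  34.5 ]
 [569.38 291.89  34.5 ]]
[[518.08 380.44  34.5 ]
 [539.46 288.81  34.5 ]]
tray [ 484.72 -320.59    0.24] [[ 0.35 -0.8 ]
 [-0.55 -1.75]
 [ 0.03  1.19]
 [ 0.12  0.96]]
```

View pics/c3.png

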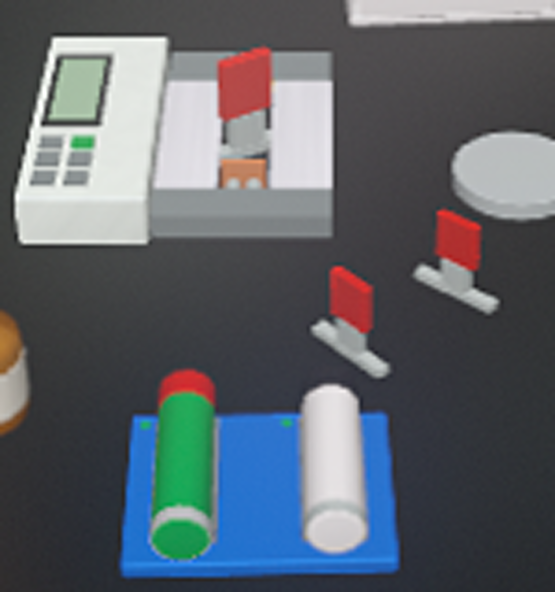

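The crop shows the lock standing tall in the bay and the two smaller ones lying outside it. The green stick's plain end faces the camera and its red end is away. I'm moving over the lock now.

```bash
python3 -m inch '.0168 -.028 0 -5.7 .04;.0168 -.028 0 -5.7 .04;.0168 -.028 0 -5.7 .04;.0168 -.028 0 -5.7 .04;.0168 -.028 0 -5.7 .04;.0168 -.028 0 -5.7 .04;.0168 -.028 0 -5.7 .04;.0168 -.028 0 -5.7 .04;.0168 -.028 0 -5.7 .04;.0168 -.028 0 -5.7 .04;.0168 -.028 0 -5.7 .04;.0168 -.028 0 -5.7 .04;.0168 -.028 0 -5.7 .04;.0168 -.028 0 -5.7 .04;.0168 -.028 0 -5.7 .04;.0168 -.028 0 -5.7 .04;.0168 -.028 0 -5.7 .04;.0168 -.028 0 -5.7 .04;.0168 -.028 0 -5.7 .04;.0168 -.028 0 -5.7 .04' 60
python3 -m inch '0 0 0 0 .04;0 0 0 0 .04'
```

```text
time: 1.77
tool_pos: [583.1, -14.6, 230.8]
eef_rot: [-0.0, -0.354, 0.935, 0.0]
force: [-0.3, 0.4, 0.4]
gripper_width: 0.472
gripper_force: 0.0
time: 1.93
tool_pos: [582.8, -14.6, 230.0]
eef_rot: [-0.001, -0.355, 0.935, 0.0]
force: [0.3, 0.9, 0.2]
gripper_width: 0.469
gripper_force: 0.0
```

```bash
python3 -m inch '0 .003 -.02 0 .04;0 0 -.02 0 .04;0 0 -.02 0 .04;0 0 -.02 0 .04;0 0 -.02 0 .04;0 0 -.02 0 .04;0 0 -.02 0 .04;0 0 -.02 0 .04;0 0 -.015 0 .04;0 0 -.008 0 .04;0 0 0 0 .04;0 0 0 0 .04'
python3 - <<'E'
from h import *
snap('top','t1.png');s=snap('side','s1.png')
print(manip.read_state()['joint_positions'])
a=cv2.imread('pics/t1.png')[110:220,225:345];b=cv2.imread('pics/s1.png')[130:260,180:310]
f=lambda i:cv2.resize(i,(400,int(400*i.shape[0]/i.shape[1])),interpolation=cv2.INTER_CUBIC)[:366]
cv2.imwrite('pics/j1.png',np.hstack([f(a),f(b)]))
E
```

```text
time: 2.93
tool_pos: [582.7, -9.6, 48.8]
eef_rot: [-0.0, -0.357, 0.934, -0.0]
force: [0.3, 0.1, 0.8]
gripper_width: 0.468
gripper_force: 0.0
[ 3.27084807e-01  4.99907847e-02 -2.38173514e-01  4.73872416e-04
 -1.28040724e+00 -1.16910650e+00]
```

View pics/j1.png

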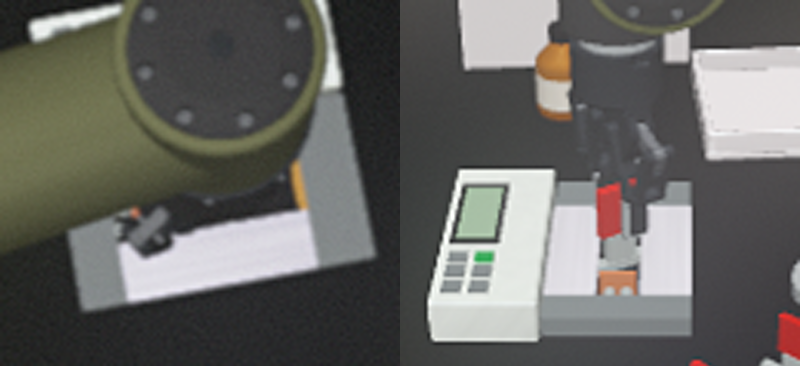

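The head sits between the fingers: in the side view it shows red beside the finger at (608,205). Closing.

```bash
python3 -m inch '0 0 0 0 .0;0 0 0 0 0;0 0 0 0 0;0 0 0 0 0;0 0 0 0 0;0 0 0 0 0' 80
```

```text
time: 3.53
tool_pos: [583.2, -10.0, 49.1]
eef_rot: [0.001, -0.356, 0.934, -0.0]
force: [0.0, 1.9, 5.2]
gripper_width: 0.106
gripper_force: 78.2
```

```bash
python3 -m inch '0 0 .0015 0 0;.0005 -.0005 0 6.5 0;.0005 -.0005 0 6.5 0;.0005 -.0005 0 6.5 0;.0005 -.0005 0 6.5 0;0 -.0005 0 6.5 0;0 -.0005 0 6.5 0;0 0 0 6.5 0;0 0 0 6.5 0;0 0 0 6.4 0;0 0 0 0 0;0 0 0 0 0;0 0 0 0 0'
python3 - <<'E'
from h import *
snap('top','t2.png');s=snap('side','s2.png')
print(manip.read_state()['joint_positions'])
a=cv2.imread('pics/t2.png')[110:220,225:345];b=cv2.imread('pics/s2.png')[130:260,180:310]
f=lambda i:cv2.resize(i,(400,int(400*i.shape[0]/i.shape[1])),interpolation=cv2.INTER_CUBIC)[:366]
cv2.imwrite('pics/j2.png',np.hstack([f(a),f(b)]))
E
```

```text
time: 4.62
tool_pos: [584.4, -13.1, 49.2]
eef_rot: [0.0, 0.766, -0.643, -0.0]
force: [-0.5, 0.3, -0.9]
gripper_width: 0.106
gripper_force: 77.8
[ 3.20262225e-01  5.58263584e-02 -2.32892161e-01 -1.89118574e-04
 -1.28287232e+00 -1.45761937e-01]
```

View pics/j2.png

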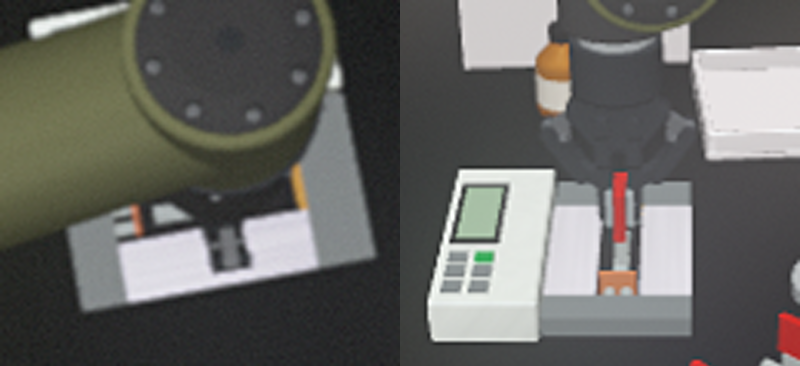

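The lock is turned in line: its foot lies along the slot in both views, at about (620,260) in the side half. Lifting it and carrying it to the tray.

```bash
python3 -m inch '0 0 .01 0 0;0 0 .015 0 0;0 0 .02 0 0;0 0 .025 0 0;0 0 .025 0 0;-.004 -.012 .01 0 0;-.0085 -.027 0 .4 0;-.0085 -.027 0 .4 0;-.0085 -.027 0 .4 0;-.0085 -.027 0 .4 0;-.0085 -.027 0 .4 0;-.0085 -.027 0 .4 0;-.0085 -.027 0 .4 0;-.0085 -.027 0 .4 0;-.0085 -.027 0 .4 0;-.0085 -.027 0 .4 0;-.005 -.0165 0 0 0;-.003 -.0085 -.01 0 0;0 0 -.02 0 0;0 0 -.02 0 0'
python3 -m inch '0 0 -.02 0 0;0 0 -.02 0 0;0 0 -.013 0 0;0 0 0 0 0;0 0 0 0 0'
```

```text
time: 6.38
tool_pos: [487.4, -320.7, 104.2]
eef_rot: [-0.0, 0.788, -0.616, 0.0]
force: [-0.4, 0.9, -1.4]
gripper_width: 0.107
gripper_force: 78.0
time: 6.8
tool_pos: [487.4, -320.0, 51.5]
eef_rot: [0.0, 0.789, -0.615, -0.001]
force: [0.8, -0.5, -0.1]
gripper_width: 0.103
gripper_force: 77.9
```

```bash
python3 -m inch '0 0 -.003 0 0;0 0 -.002 0 0;0 0 0 0 0;0 0 0 0 .03;0 0 0 0 .04;0 0 0 0 .04;0 0 0 0 .04;0 0 .01 0 .05;0 0 .02 0 .05;0 0 .03 0 .05;0 0 .03 0 .05;0 0 .03 0 .05;0 0 0 0 .06'
python3 - <<'E'
from h import *
snap('top','t3.png');s=snap('side','s3.png')
a=cv2.imread('pics/t3.png')[160:270,360:480];b=cv2.imread('pics/s3.png')[60:190,250:380]
f=lambda i:cv2.resize(i,(400,int(400*i.shape[0]/i.shape[1])),interpolation=cv2.INTER_CUBIC)[:366]
cv2.imwrite('pics/j3.png',np.hstack([f(a),f(b)]))
E
```

```text
time: 7.88
tool_pos: [489.9, -321.9, 175.7]
eef_rot: [-0.001, 0.789, -0.615, 0.006]
force: [0.7, -1.5, 1.4]
gripper_width: 0.696
gripper_force: 0.0
```

View pics/j3.png

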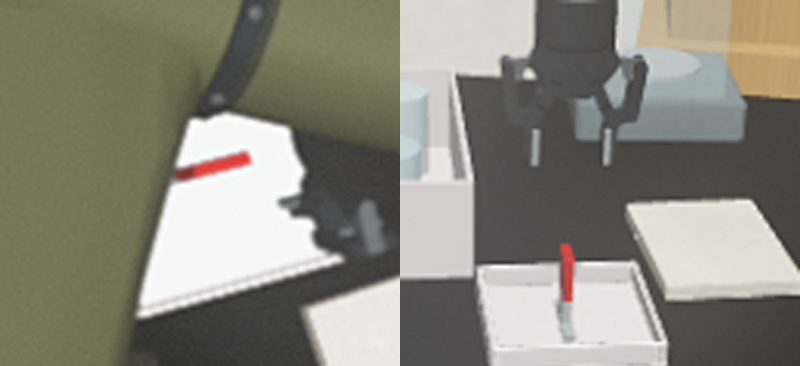

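The lock stands in the middle of the tray. Next, a closer fit of the green stick from both cameras.

```bash
python3 - <<'E'
from fit import *
from scipy.optimize import minimize
def mask(img,seed,box):
    h=cv2.cvtColor(img,cv2.COLOR_BGR2HSV);H,S,V=[h[...,i].astype(int) for i in range(3)]
    m=(((S>110)&((H<85)|(H>165))&(V>60))|((S<70)&(V>110))).astype(np.uint8)
    m[:box[1]]=0;m[box[3]:]=0;m[:,:box[0]]=0;m[:,box[2]:]=0
    m=cv2.resize(m,None,fx=4,fy=4,interpolation=cv2.INTER_LINEAR)
    m=cv2.morphologyEx(m,cv2.MORPH_OPEN,np.ones((13,13),np.uint8))
    n,l=cv2.connectedComponents(m);return (l==l[seed[1]*4,seed[0]*4]).astype(np.uint8)
M={'top':mask(cv2.imread('pics/t3.png'),(140,189),(100,165,185,210)),'side':mask(cv2.imread('pics/s3.png'),(235,300),(215,270,252,330))}
print({k:v.sum() for k,v in M.items()})
t=np.linspace(0,2*np.pi,48)
def cost(p,names):
    P=[(16*np.cos(a),y,34.5+16*np.sin(a)) for a in t for y in(-60,60)];P=tr(p,P);s=0
    for n in names:
        uv=w2p(n,P)*4+1.5;h=cv2.convexHull(uv.astype(np.float32)*16).astype(np.int32)
        q=np.zeros_like(M[n]);cv2.fillConvexPoly(q,h,1,cv2.LINE_8,4);s+=1-(q&M[n]).sum()/(q|M[n]).sum()
    return s
for names in(['top'],['side'],['top','side']):
    r=min((minimize(cost,[545,327+d,.2],args=(names,),method='Nelder-Mead',options=dict(initial_simplex=[[545,327+d,.2],[550,327+d,.2],[545,333+d,.2],[545,327+d,.26]])) for d in(-4,3)),key=lambda r:r.fun);print(names,r.x,r.fun)
E
```

```text
{'top': np.uint64(9420), 'side': np.uint64(11440)}
['top'] [544.48 333.69   0.17] 0.21521538332353685
['side'] [544.88 330.27   0.22] 0.12476693598508393
['top', 'side'] [544.89 329.93   0.22] 0.3498199542483963
```

```bash
python3 -m inch '.003 .02 0 0 .06;.003 .035 0 0 .06;.003 .035 0 0 .06;.003 .035 0 0 .06;.003 .035 0 0 .06;.003 .035 0 0 .06;.003 .035 0 0 .06;.003 .035 0 0 .06;.003 .035 0 0 .06;.003 .035 0 0 .06;.003 .035 0 0 .06;.003 .035 0 0 .06;.003 .035 0 0 .06;.003 .035 0 -1 .06;.003 .035 0 -1 .06;.003 .035 0 0 .06;.003 .035 0 0 .06;.003 .035 0 0 .06;.003 .035 0 0 .06;.002 .0015 0 0 .06' 100
python3 -m inch '0 0 -.03 0 .06;0 0 -.03 0 .06;0 0 -.01 0 .06;0 0 0 0 .06;0 0 0 0 .06'
```

```text
time: 9.65
tool_pos: [545.5, 335.8, 164.1]
eef_rot: [0.002, 0.779, -0.627, -0.001]
force: [-0.5, -1.1, -0.8]
gripper_width: 0.702
gripper_force: 0.0
time: 10.07
tool_pos: [546.9, 330.9, 97.1]
eef_rot: [0.001, 0.778, -0.629, 0.0]
force: [-0.4, -0.6, 0.5]
gripper_width: 0.702
gripper_force: 0.0
```

```bash
python3 -m inch '-.0015 -.0015 -.02 0 .06;0 0 -.02 0 .06;0 0 -.015 0 .06;0 0 -.01 0 .06;0 0 -.0055 0 .06;0 0 0 0 .06;0 0 0 0 .06'
python3 -m inch '0 0 0 0 0.02;0 0 0 0 0.02;0 0 0 0 0.02;0 0 0 0 0.02;0 0 0 0 0.02;0 0 0 0 0.02' 100
```

```text
time: 10.65
tool_pos: [545.9, 330.3, 27.7]
eef_rot: [-0.001, 0.778, -0.628, 0.0]
force: [0.0, 0.4, 0.1]
gripper_width: 0.707
gripper_force: 0.0
time: 11.15
tool_pos: [545.7, 330.4, 28.1]
eef_rot: [-0.001, 0.778, -0.628, 0.0]
force: [-1.7, -0.7, 6.4]
gripper_width: 0.336
gripper_force: 98.7
```

The grip reads narrower than the diameter and pushes upward, so the pads sit above the axis. Reopening and going lower.

```bash
python3 -m inch '0 0 0 0 0.05;0 0 0 0 0.05;0 0 0 0 0.05;0 0 -.004 0 .05;0 0 -.0035 0 .05;0 0 0 0 .05;0 0 0 0 0.02;0 0 0 0 0.02;0 0 0 0 0.02;0 0 0 0 0.02;0 0 0 0 0.02' 100
```

```text
time: 12.07
tool_pos: [545.6, 329.8, 19.2]
eef_rot: [-0.0, 0.778, -0.629, 0.0]
force: [0.8, -1.3, 1.9]
gripper_width: 0.363
gripper_force: 99.0
```

```bash
python3 -m inch '0 0 .01 0 .02;0 0 .02 0 .02;0 0 .025 0 .02;0 0 .025 0 .02;.001 -.01 0 0 .02;.003 -.024 0 0 .02;.003 -.026 0 -1 .02;.003 -.026 0 -1 .02;.003 -.026 0 0 .02;.003 -.026 0 0 .02;.003 -.026 0 0 .02;.003 -.026 0 0 .02;.003 -.026 0 0 .02;.003 -.026 0 0 .02;.003 -.026 0 0 .02;.003 -.026 0 0 .02;.003 -.026 0 0 .02;.003 -.026 0 0 .02;.003 -.021 0 0 .02;.002 -.011 0 0 .02' 100
python3 -m inch '0 0 -.025 0 .02;0 0 -.01 0 .02;0 0 0 0 .02;0 0 0 0 .02'
python3 - <<'E'
from h import *
snap('top','t4.png');s=snap('side','s4.png');print(manip.read_state())
a=cv2.imread('pics/t4.png')[110:220,225:345];b=cv2.imread('pics/s4.png')[150:260,200:320]
f=lambda i:cv2.resize(i,(400,int(400*i.shape[0]/i.shape[1])),interpolation=cv2.INTER_CUBIC)
cv2.imwrite('pics/j4.png',np.hstack([f(a),f(b)]))
E
```

```text
time: 13.73
tool_pos: [589.7, -50.1, 98.0]
eef_rot: [0.0, 0.766, -0.643, -0.001]
force: [0.6, 0.9, -3.0]
gripper_width: 0.34
gripper_force: 99.2
time: 14.07
tool_pos: [589.5, -47.7, 62.8]
eef_rot: [0.001, 0.767, -0.642, -0.001]
force: [-0.4, -0.1, -1.5]
gripper_width: 0.345
gripper_force: 99.2
{'time': 14.1667, 'joint_positions': array([ 2.57959537e-01,  6.44077976e-02, -1.95118189e-01,  5.32307654e-04,
       -1.31035028e+00, -8.04531178e-02]), 'joint_vel': array([-0.00041217, -0.00817841,  0.01039441,  0.00212725,  0.00158774,
        0.00115494]), 'joint_torque': array([-1.30807240e-01, -3.71156037e+01,  3.38389957e+01,  6.91164091e+00,
       -3.06697644e-02, -1.40908600e-03]), 'tool_pos': array([590.69708189, -47.56037205,  64.77049527]), 'eef_rot': array([-2.26773139e-04,  7.67043052e-01, -6.41595417e-01,  4.75769796e-04]), 'force': array([-5.54782688e-02,  9.82027772e-04, -1.66858579e+00]), 'moment': array([ 0.02356118, -0.00196549, -0.01772423]), 'gripper_force': 99.24410820007324, 'gripper_width': 0.3413633596303784}
```

View pics/j4.png

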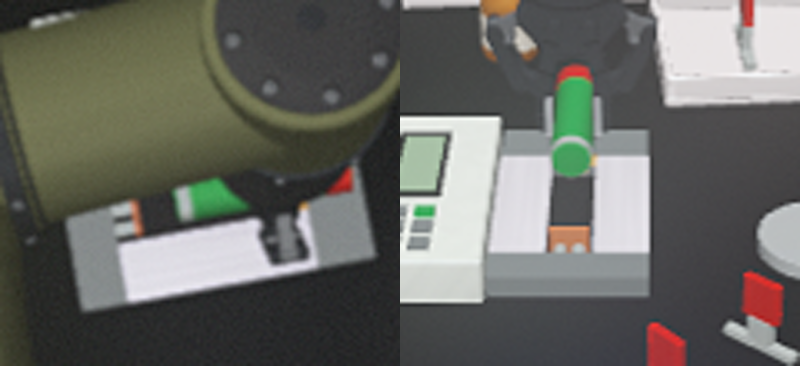

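```bash
cat > sp.py <<'E'
from fit import *
def stick(obs,tcp,yaw,half=None):
    ex=np.array([np.cos(yaw),np.sin(yaw),0]);ey=np.array([-np.sin(yaw),np.cos(yaw),0]);ez=np.array([0,0,1.])
    def pred(q):
        lx,e,c,a=q;o=tcp+lx*ex+e*ey+c*ez;d=np.cos(a)*ey+np.sin(a)*ez;n=-np.sin(a)*ey+np.cos(a)*ez
        return [w2p(k,o+y*d+z*n)[0] for k,y,z,_ in obs]
    r=least_squares(lambda q:np.r_[(np.array(pred(q))-[b[3] for b in obs]).ravel(),q[0]/4],[0,0,15,0],x_scale=[1,5,5,.1])
    return r.x,r.fun
E
python3 - <<'E'
from sp import *
f=lambda u,v,o,k=.3:((u+.5)*k-.5+o[0],(v+.5)*k-.5+o[1])
so=(200-120,150);S=lambda u,v:f(u,v,so);T=lambda u,v:f(u,v,(225,110))
obs=[('side',60,-16,S(571,176)),('side',60,16,S(572,137)),('side',-60,16,S(573,67)),('top',60,16,T(176,203))]
t=np.array([590.7,-47.6,64.8]);print(stick(obs,t,.1763))
m=np.load('m.npy');d=np.array([589.9,-47.6])-m[:2];c,s=np.cos(m[2]),np.sin(m[2]);print('tcp in bay',c*d[0]+s*d[1],-s*d[0]+c*d[1])
# spring plate check from side: expected pixels of plate top corners and opening corners vs observed
P=tr(m,[(15,54,36),(-15,54,36),(18,72,25),(-18,72,25),(18,-64,25)])
uv=w2p('side',P);print((uv-np.array(so)+.5)/.3-.5)
E
```

```text
(array([-2.24,  1.8 , 13.79,  0.04]), array([ 0.61, -0.08,  0.06,  0.52,  1.56, -0.01, -0.26, -2.18, -0.56]))
tcp in bay -1.882113209195472 -33.64637729759999
[[548.29 226.48]
 [588.05 226.62]
 [543.52 252.18]
 [591.57 252.35]
 [552.34 155.74]]
```

The view shows the stick held over the bay, with its plain face at (571,155) and the spring plate top at (548–592,226). The red end is over the solid -y end of the meter. I'll centre the stick sideways, then press its red side on that end face to tip the plain end down.

```bash
python3 -m inch '.0024 .0004 -.01 0 .02;0 0 -.012 0 .02;0 0 -.012 0 .02;0 0 0 0 .02;0 0 0 0 .02' 50
python3 -m inch '0 0 -.002 0 .02;0 0 -.002 0 .02;0 0 0 0 .02'
python3 -m inch '0 0 -.002 0 .02;0 0 -.001 0 .02;0 0 0 0 .02'
```

```text
time: 14.58
tool_pos: [591.9, -47.8, 28.4]
eef_rot: [0.001, 0.767, -0.642, -0.001]
force: [0.9, 0.3, -1.3]
gripper_width: 0.343
gripper_force: 99.5
time: 14.83
tool_pos: [592.9, -47.7, 26.2]
eef_rot: [-0.0, 0.767, -0.642, 0.0]
force: [-0.1, 0.2, -0.0]
gripper_width: 0.347
gripper_force: 99.6
time: 15.08
tool_pos: [593.6, -47.7, 25.4]
eef_rot: [-0.001, 0.767, -0.642, 0.001]
force: [-3.9, 1.6, 8.4]
gripper_width: 0.347
gripper_force: 100.4
```

```bash
python3 -m inch '0 0 0 0 .018;0 0 -.001 0 .018;0 0 -.001 0 .018;0 0 0 0 .018' 45
python3 -m inch '0 0 -.001 0 .018;0 0 -.001 0 .018;0 0 0 0 .018'
```

```text
time: 15.42
tool_pos: [594.1, -47.7, 24.9]
eef_rot: [-0.001, 0.767, -0.642, 0.002]
force: [-7.0, 3.2, 14.5]
gripper_width: 0.342
gripper_force: 101.5
time: 15.67
tool_pos: [594.9, -47.9, 24.8]
eef_rot: [-0.001, 0.767, -0.641, 0.003]
force: [-8.8, 2.3, 22.5]
gripper_width: 0.348
gripper_force: 104.8
```

```bash
python3 -m inch '-.0015 0 .002 0 .018;0 0 .001 0 .018;0 0 0 0 .018;0 0 0 0 .018'
python3 -m inch '0 0 0 0 .018;0 0 0 0 .018;0 0 0 0 .018'
```

```text
time: 16.0
tool_pos: [593.7, -47.8, 25.3]
eef_rot: [-0.002, 0.767, -0.642, 0.003]
force: [0.9, 1.2, 7.1]
gripper_width: 0.343
gripper_force: 100.4
time: 16.25
tool_pos: [593.7, -47.7, 25.3]
eef_rot: [-0.002, 0.767, -0.642, 0.003]
force: [-0.2, 1.4, 8.2]
gripper_width: 0.346
gripper_force: 100.4
```

```bash
python3 - <<'E'
from h import *
for i in range(3):
    c=read_camera('side');s=manip.read_state();print(s['tool_pos'],s['force'])
E
```

```text
[593.68932804 -47.73106598  25.31550924] [0.76957984 1.66609594 7.83877217]
[593.71596749 -47.7359392   25.36012712] [0.92079035 0.5622982  9.06555022]
[593.6956607  -47.72855413  25.32406643] [0.16771333 0.82778151 8.01861856]
```

```bash
python3 -m inch '-.0013 0 .001 0 .018;0 0 0 0 .018;0 0 0 0 .018'
python3 -m inch '0 0 0 0 .034;0 0 0 0 .036;0 0 0 0 .036;0 0 0 0 .036;0 0 0 0 .036' 45
python3 - <<'E'
from h import *
snap('top','t5.png');s=snap('side','s5.png');print(manip.read_state()['tool_pos'])
a=cv2.imread('pics/t5.png')[110:220,225:345];b=cv2.imread('pics/s5.png')[150:260,200:320]
f=lambda i:cv2.resize(i,(400,int(400*i.shape[0]/i.shape[1])),interpolation=cv2.INTER_CUBIC)
cv2.imwrite('pics/j5.png',np.hstack([f(a),f(b)]))
E
```

```text
time: 16.65
tool_pos: [591.8, -47.7, 25.4]
eef_rot: [-0.002, 0.767, -0.642, 0.002]
force: [1.0, 0.4, 7.3]
gripper_width: 0.341
gripper_force: 100.3
time: 17.07
tool_pos: [591.0, -47.6, 24.1]
eef_rot: [-0.001, 0.767, -0.642, 0.001]
force: [1.6, 0.9, 5.6]
gripper_width: 0.421
gripper_force: 3.0
[591.00019612 -47.60495257  24.13660205]
```

View pics/j5.png

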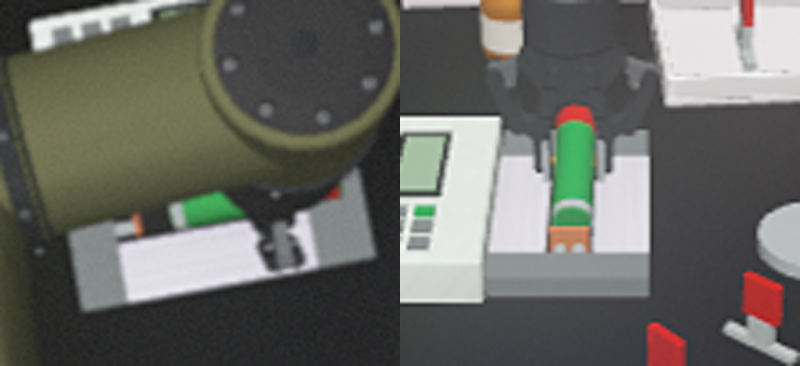

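The plain end has dropped into the bay, with its face at (572,212) just short of the spring. The red end rests up on the -y edge at (576,115), and the lock stands in the tray. The fingertips reach the guard, so I'll push from behind the red end with shut fingers.

```bash
python3 -m inch '0 0 .002 0 .05;0 0 .004 0 .06;0 0 .02 0 .06;0 0 .03 0 .06;0 0 .03 0 .06;.004 -.02 0 0 .03;.004 -.023 0 0 0;.004 -.022 0 0 0;.0037 -.02 0 0 0;0 0 0 0 0;0 0 0 0 0;0 0 -.03 0 0;0 0 -.03 0 0;0 0 -.01 0 0;0 0 0 0 0;0 0 0 0 0;0 0 0 0 0' 45
python3 - <<'E'
from sp import *
m=np.load('m.npy');t=manip.read_state()['tool_pos'];d=t[:2]-m[:2];c,s=np.cos(m[2]),np.sin(m[2]);print('tcp in bay',c*d[0]+s*d[1],-s*d[0]+c*d[1],t)
cc=snap('side','s6.png');h=cv2.cvtColor(cc['frame'],cv2.COLOR_RGB2HSV)[150:260,200:320].astype(int)
H,S,V=h[...,0],h[...,1],h[...,2]
for n,k in(('green',(S>100)&(H>45)&(H<85)&(V>50)),('red',(S>120)&((H<8)|(H>170))&(V>80))):
    k=k.copy();k[:,:45]=0;k[:,65:]=0;v,u=np.nonzero(k);print(n,u.min()+200,u.max()+200,v.min()+150,v.max()+150)
# predicted model
for e in(-36,-32,-28):
  a=-.185;P=[]
  for y,z in((-60,16),(60,-16),(60,16)):
    P.append((0,e+y*np.cos(a)-z*np.sin(a),24+ (60*.184) +y*np.sin(a)+z*np.cos(a)))
  print(e,w2p('side',tr(m,P)).round(1).tolist())
E
```

```text
time: 18.58
tool_pos: [606.7, -132.6, 41.0]
eef_rot: [-0.001, 0.767, -0.642, 0.001]
force: [0.6, 0.3, 0.2]
gripper_width: 0.002
gripper_force: 0.0
tcp in bay -0.2689649453014944 -120.2267682448005 [ 606.69 -132.55   41.04]
green 246 257 186 217
red 247 258 182 188
-36 [[252.1, 179.5], [250.9, 219.0], [250.5, 210.2]]
-32 [[252.0, 180.2], [250.8, 219.9], [250.5, 211.1]]
-28 [[252.0, 181.0], [250.8, 220.8], [250.4, 211.9]]
```

```bash
python3 -m inch '0 0 -.003 0 0;-.0018 .0098 0 0 0;-.0018 .0098 0 0 0;-.0009 .0049 0 0 0;-.0009 .0049 0 0 0;0 0 0 0 0'
python3 -m inch '-.0009 .0049 0 0 0;0 0 0 0 0'; python3 -m inch '-.0007 .0039 0 0 0;0 0 0 0 0';python3 -m inch '-.0007 .0039 0 0 0;0 0 0 0 0'
```

```text
time: 19.13
tool_pos: [600.1, -102.1, 36.0]
eef_rot: [-0.0, 0.767, -0.642, 0.0]
force: [-0.0, 0.0, -0.1]
gripper_width: -0.001
gripper_force: 0.0
time: 19.3
tool_pos: [599.2, -97.8, 35.8]
eef_rot: [-0.0, 0.767, -0.642, -0.0]
force: [0.2, -0.8, 0.0]
gripper_width: -0.002
gripper_force: 0.0
time: 19.47
tool_pos: [598.5, -94.1, 35.7]
eef_rot: [0.0, 0.767, -0.642, -0.0]
force: [0.2, -0.1, -0.7]
gripper_width: 0.0
gripper_force: 0.0
time: 19.63
tool_pos: [597.7, -90.4, 35.7]
eef_rot: [0.0, 0.767, -0.642, -0.0]
force: [-0.2, -0.7, -0.7]
gripper_width: 0.002
gripper_force: 0.5
```

```bash
for i in 1; do :; done; python3 -m inch '-.0004 .002 0 0 0;0 0 0 0 0' | egrep 'pos|force:'; python3 -m inch '-.0004 .002 0 0 0;0 0 0 0 0'| egrep 'pos|force:';python3 -m inch '-.0004 .002 0 0 0;0 0 0 0 0'| egrep 'pos|force:'
python3 - <<'E'
from sp import *
cc=snap('side','s7.png');h=cv2.cvtColor(cc['frame'],cv2.COLOR_RGB2HSV)[150:260,200:320].astype(int)
H,S,V=h[...,0],h[...,1],h[...,2]
for n,k in(('green',(S>100)&(H>45)&(H<85)&(V>50)),('red',(S>120)&((H<8)|(H>170))&(V>80)),('copper',(S>80)&(H>7)&(H<20)&(V>100))):
    k=k.copy();k[:,:40]=0;k[:,65:]=0;v,u=np.nonzero(k);print(n,u.min()+200,u.max()+200,v.min()+150,v.max()+150,k.sum())
m=np.load('m.npy')
for e in(-10,-5,0):
  a=-.17;P=[]
  for y,z in((-60,16),(60,-16),(60,16)):
    P.append((0,e+y*np.cos(a)-z*np.sin(a),24+ (60*.17) +y*np.sin(a)+z*np.cos(a)))
  print(e,w2p('side',tr(m,P)).round(1).tolist())
E
```

```text
tool_pos: [597.3, -88.8, 35.7]
force: [1.8, -2.0, -0.6]
gripper_force: 1.0
tool_pos: [596.9, -86.7, 35.7]
force: [1.0, -2.6, -0.4]
gripper_force: 1.3
tool_pos: [596.6, -84.7, 35.8]
force: [0.4, -3.3, -0.4]
gripper_force: 1.7
green 245 257 193 217 257
red 247 257 188 194 45
copper 240 256 165 225 72
-10 [[251.7, 184.8], [250.5, 224.9], [250.1, 215.9]]
-5 [[251.7, 185.8], [250.4, 226.0], [250.0, 217.0]]
0 [[251.6, 186.8], [250.3, 227.2], [249.9, 218.1]]
```

```bash
cat > look.py <<'E'
from sp import *
cc=snap('side','sl.png');h=cv2.cvtColor(cc['frame'],cv2.COLOR_RGB2HSV)[150:260,200:320].astype(int)
H,S,V=h[...,0],h[...,1],h[...,2]
for n,k in(('green',(S>100)&(H>45)&(H<85)&(V>50)),('red',(S>120)&((H<8)|(H>170))&(V>80))):
    k=k.copy();k[:,:45]=0;k[:,60:]=0;v,u=np.nonzero(k);print(n,u.min()+200,u.max()+200,v.min()+150,v.max()+150,k.sum())
m=np.load('m.npy');s=manip.read_state();t=s['tool_pos'];d=t[:2]-m[:2];c,q=np.cos(m[2]),np.sin(m[2]);print('tcp bay',c*d[0]+q*d[1],-q*d[0]+c*d[1],t[2],s['force'])
P=[(0,-60,40),(0,60,40)];print('seated px',w2p('side',tr(m,P)).round(1).tolist())
E
python3 -m inch '-.0004 .002 0 0 0;0 0 0 0 0' | egrep 'pos|force:'; python3 -m inch '-.0004 .002 0 0 0;0 0 0 0 0'| egrep 'pos|force:';python3 -m inch '-.0002 .001 0 0 0;0 0 0 0 0'| egrep 'pos|force:'
python3 look.py
```

```text
tool_pos: [596.3, -82.7, 35.9]
force: [1.2, -4.0, -1.3]
gripper_force: 2.0
tool_pos: [595.8, -80.8, 35.8]
force: [0.9, -4.2, -0.4]
gripper_force: 2.3
tool_pos: [595.7, -79.9, 35.9]
force: [0.6, -6.4, -1.2]
gripper_force: 2.6
green 245 257 194 218 260
red 247 257 189 195 46
tcp bay -1.9071689221218033 -66.53205679843408 35.84537993169644 [ 0.18 -4.85 -0.86]
seated px [[251.8, 192.5], [250.0, 217.7]]
```

```bash
python3 -m inch '-.0002 .001 0 0 0;0 0 -.002 0 0;0 0 -.002 0 0;0 0 -.002 0 0;0 0 -.002 0 0;0 0 0 0 0;0 0 0 0 0' | egrep 'pos|force:'; python3 look.py
```

```text
tool_pos: [595.3, -79.4, 27.7]
force: [1.4, -6.6, -0.8]
gripper_force: 3.2
green 245 257 196 218 241
red 247 257 192 197 43
tcp bay -2.0150256361078576 -65.83549735687622 27.78508789590267 [ 1.8  -5.7  -1.36]
seated px [[251.8, 192.5], [250.0, 217.7]]
```

```bash
python3 -m inch '.0004 -.002 0 0 0;.0007 -.004 0 0 0;.001 -.0058 0 0 0;0 0 0 0 0' | egrep 'pos|force:'; python3 look.py
python3 -m inch '0 0 .02 0 0;0 0 .02 0 0;-.0019 .0163 .002 0 0;-.0019 .0163 0 0 0;0 0 0 0 0;0 0 -.01 0 0;0 0 -.01 0 0;0 0 0 0 0'| egrep 'pos|force:'; python3 look.py
```

```text
tool_pos: [597.6, -90.6, 27.7]
force: [0.4, 1.4, -0.1]
gripper_force: 0.0
green 245 257 195 217 236
red 247 257 191 196 41
tcp bay -1.7701619809690836 -77.05155941357782 27.741201642114213 [0.74 0.62 0.46]
seated px [[251.8, 192.5], [250.0, 217.7]]
tool_pos: [591.9, -58.0, 46.0]
force: [-0.6, 0.0, -1.0]
gripper_force: 0.0
green 245 257 197 218 212
red 247 257 195 198 22
tcp bay -1.4224983055731535 -44.602186055226724 47.08396994235729 [-0.24 -0.51 -0.03]
seated px [[251.8, 192.5], [250.0, 217.7]]
```

```bash
python3 -m inch '.001 0 -.002 0 0;0 0 -.002 0 0;0 0 0 0 0' | egrep 'pos|force:'; python3 -m inch '0 0 -.001 0 0;0 0 -.001 0 0;0 0 0 0 0' | egrep 'pos|force:';python3 -m inch '0 0 -.001 0 0;0 0 -.001 0 0;0 0 0 0 0' | egrep 'pos|force:'
```

```text
tool_pos: [594.6, -58.0, 45.3]
force: [-0.1, -0.4, 0.3]
gripper_force: 0.0
tool_pos: [594.7, -57.8, 43.7]
force: [-0.5, -0.1, -0.0]
gripper_force: 0.0
tool_pos: [594.6, -57.8, 41.5]
force: [-0.1, -0.7, -0.3]
gripper_force: 0.0
```

```bash
python3 -m inch '0 0 -.001 0 0;0 0 -.001 0 0;0 0 0 0 0' | egrep 'pos|force:'; python3 -m inch '0 0 -.001 0 0;0 0 -.001 0 0;0 0 0 0 0' | egrep 'pos|force:'
```

```text
tool_pos: [594.9, -57.8, 40.1]
force: [-0.6, -0.2, 1.6]
gripper_force: 1.0
tool_pos: [596.0, -57.6, 39.9]
force: [-0.6, 1.6, 7.5]
gripper_force: 4.1
```

```bash
python3 -m inch '0 0 .01 0 0;0 0 .03 0 0;0 0 .04 0 0;0 0 .04 0 0;-.02 -.035 0 0 0;-.02 -.035 0 0 0;-.02 -.035 0 0 0;-.02 -.035 0 0 0;-.02 -.035 0 0 0;-.02 -.035 0 0 0;0 0 0 0 0;0 0 0 0 0' | egrep 'pos|force:'; python3 look.py
python3 - <<'E'
from sp import *
m=np.load('m.npy')
for n in('side','top'):
    f=snap(n,n+'f.png')['frame'];h=cv2.cvtColor(f,cv2.COLOR_RGB2HSV).astype(int);H,S,V=[cv2.resize(h[...,i].astype(np.float32),None,fx=4,fy=4,interpolation=cv2.INTER_LINEAR) for i in range(3)]
    box=(245,150,330,200) if n=='top' else(235,180,268,235)
    for c,k in(('green',(S>110)&(H>45)&(H<85)&(V>50)),('red',(S>140)&((H<8)|(H>170))&(V>80)),('copper',(S>90)&(H>8)&(H<22)&(V>110))):
        q=np.zeros_like(k);a=[b*4 for b in box];q[a[1]:a[3],a[0]:a[2]]=k[a[1]:a[3],a[0]:a[2]]
        v,u=np.nonzero(q)
        if len(u): print(n,c,'u',u.min()/4,u.max()/4,'v',v.min()/4,v.max()/4,'mean',u.mean()/4,v.mean()/4,len(u))
    print(n,'seat red top/plain top/plate top/seat axis:',w2p(n,tr(m,[(0,-60,40),(0,60,40),(0,60,36),(0,0,40),(0,0,24)])).round(1).tolist())
    print('flat +4y:',w2p(n,tr(m,[(0,-56,40),(0,64,40)])).round(1).tolist(),'red +4z',w2p(n,tr(m,[(0,-60,44)])).round(1).tolist())
E
```

```text
tool_pos: [473.5, -269.5, 158.1]
force: [1.2, 1.0, 0.1]
gripper_force: 0.0
green 245 257 197 218 209
red 247 257 193 198 36
tcp bay -154.49559467681254 -230.67899320569867 157.88823391444973 [0.09 0.13 0.52]
seated px [[251.8, 192.5], [250.0, 217.7]]
side green u 245.25 257.0 v 196.75 218.75 mean 251.44016682707732 207.2502406159769 3117
side red u 247.0 257.5 v 193.75 198.5 mean 251.6941340782123 195.53351955307264 358
side copper u 244.25 258.25 v 193.25 225.5 mean 251.0 218.09224841341796 1103
side seat red top/plain top/plate top/seat axis: [[251.8, 192.5], [250.0, 217.7], [250.0, 219.0], [250.9, 204.6], [251.0, 209.7]]
flat +4y: [[251.7, 193.2], [249.9, 218.6]] red +4z [[251.8, 191.2]]
top green u 268.0 288.75 v 164.5 179.5 mean 278.51751592356686 172.0182457537155 3768
top copper u 261.0 264.75 v 169.0 181.25 mean 263.0070564516129 174.97379032258064 248
top seat red top/plain top/plate top/seat axis: [[313.9, 164.4], [263.2, 173.6], [263.3, 173.8], [288.6, 169.0], [288.4, 170.1]]
flat +4y: [[312.2, 164.7], [261.5, 173.9]] red +4z [[314.0, 164.1]]
```

```bash
python3 -c "
from rig import ticket
print(ticket.sign_off())"
```

```text
the job is handed in; nothing more can be done
None
```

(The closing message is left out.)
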